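# Load the cell tester's tube

## Robot

A 6-joint arm with a two-finger parallel gripper is mounted at the origin on the work surface. World frame = base frame: x ahead of the robot, y to its left, z up, the work surface at z = 0. Lengths are in m, angles in rad, forces in N, time in s.
With the tool pointing down it reaches from about 0.35 to 0.975 m from the base axis. Payload 4.9 kg.
Tool frame: the origin (TCP) lies on the mounting face of the last link; the fingertips stand 173 mm ahead of it and the grasp point (between the pads) lies 155 mm ahead of it; z points along the fingers, y is the line along which they close (so a half turn about z gives the same grasp; the last joint's range is limited). The gripper opens to 85 mm and grips with 20 to 120 N. Pads are 22 mm wide; open, the fingers measure 114 mm over their backs; the gripper's body (76 mm by 85 mm) begins 54 mm behind the grasp point. The pads swing forward as they close: fully open they stand 13 mm farther back than shut.
Start: joints at [1.156, 0.053, 1.613, -0, 1.476, -0.119], TCP at [0.182, 0.598, 0.405] pointing down, gripper open.
Joint ranges: [-3.01, 3.01], [-1.01, 2.22], [0.06, 2.58], [-1.02, 4.17], [0.09, 2.62], [-3.14, 3.14]. Speed limits (rad/s): [2.57, 2.57, 3.14, 3.14, 3.14, 3.14].

## Interface

Orientations are given as a rotation vector (axis times angle).
In Python, from station import monitor, eyes, finish_job gives the robot as it stands. The module is installed in compiled form; this text tells all that it offers.
- The arm moves only by the tool step_arm, never from a script. Its argument "commands" is a list of rows, each a list of 3 entries, a list of its own where there are three numbers: the opening in per cent of the stroke, from 0 (shut) to 100 (fully open), then the shift along the tool's x, y, z in mm, then the turn about the tool's z in degrees. In form: [[hand, [x, y, z], yaw], ...]. A call has 1 to 12 rows; each row is the pose to reach, as a shift and turn from the pose commanded when the call began, along the tool's axes at that moment; what a row does not reach only later rows make up. A row lasts 1/8 s, in which the tool goes at most 62.5 mm and 10.7 degrees, less where a joint would pass 70% of its speed; a pose out of reach is approached as far as the arm can. A call with a gripper value outside its range is refused whole. The fingers move at their own pace and stop on an object; "squeeze" is the grip in N (left out, the last holds). Time passes only in rows, so rows that repeat a pose let the fingers close. It gives the time, the measured TCP pose, the force, the opening and the grip force at its end, in the units of the state.
- monitor.get_obs(): the state, without advancing time (a new reading comes with each control period).
- eyes.get_image(name): name is "side" or "top" or "wrist"; returns the picture (384x512x3 uint8, red, green, blue); there is no depth.
- eyes.camera_info(name): a dict with "camera_matrix" (3x3 intrinsics, pixels), "extrinsics" (4x4, takes a point from camera to world coordinates). Camera axes: x right, y down, z forward; pixel columns grow to the right and rows downward; lengths in m; the calibration is good to about 2 mm. A picture is of the moment at which its call begins: read the wrist's pose just before it. camera_info takes no time and is no camera call; for the wrist camera it gives the pose at the moment of the call.
- finish_job(): hands the job in; it is judged then, once.
The state is a dict: "t": time; "q": joint angles; "dq": joint speeds; "effort": joint torques, N m; "tool_pos": TCP position; "tool_rot": TCP orientation; "contact_force": force on the tool from outside, world axes, zero at the start; "wrist_torque": the same for the moment, N m; "opening": finger opening in m; "grip_force": force on a finger pad.
Only numpy, scipy, OpenCV 4.12 (cv2) and the standard library are available. Lean on these libraries where they do the work, as an engineer would, in place of code of your own. Each camera call takes 0.05 s, during which the arm holds its last target. There are 200 camera calls.

## Task

Load the three large battery cells from the rack end to end into the tester's sloped tube, each with its small metal nose pointing downhill; laid in the open trough above the tube, a cell slides down by itself. Then push the sliding contact down the trough until it rests against the last cell. Leave the one smaller cell in the rack and do not disturb the other things on the bench.

Things in the scene. Friction and masses are not known exactly. Their poses are not given: they have to be found in the camera images.
- tube: Sloped aluminium tube, fixed on the tester. Origin: on its centre line at the stop face at its lower end. x points uphill along it (32 degrees above level), y is level, z square to the slope. Closed for x = 0 to 175 mm (octagonal, 37 mm inside, 42 outside, 15 mm sight slot on top), then an open V trough to x = 338. A large cell lies with its axis on the centre line; three fill x = 0 to 186.
- trough (a point): Loading point: on the same centre line at tube x = 226 mm, axes as the tube; the axis of a large cell laid here passes through it. The V trough is smooth, 29 mm wide and wholly below z = -11 mm, so fingers can straddle it; a bar 16 mm wide runs under it down to z = -36. A cell let go here slides down into the tube by itself.
- contact (a joint): Sliding contact in the upper trough: travel in m downhill from parked, 0 to 0.124. The face of its 26 mm disc stands at tube x = 305 mm minus the travel, so it meets the third cell of a full load at 0.119. It starts at 0 to 0.02, slides against about 3 N of friction and stays where it is left.
- contact_grip (a point): Centre of the sliding contact's black handle block: 26 mm along the slope, 20 across, 28 high, 34 mm above the centre line (tube z) and 18 mm uphill of the disc's face. Axes as the tube.
- cell_a: Large battery cell, white cylinder 33 mm in diameter and 62 mm long overall, 0.1 to 0.2 kg, lying in the rack. Origin at its middle on its axis; x points along the axis to its nose. That end has a steel nose 13 mm across and 4 mm long (included in the 62) in a black ring; the other end is flat steel.
- cell_b: Large battery cell, the same as cell_a.
- cell_c: Large battery cell, the same as cell_a.
- small_cell: Smaller cell of the same make, 26 mm in diameter and 50 mm long, in one of the rack's four places; it stays there. Origin at its middle, x along the axis to its nose.
- rack: Fixed plywood board 200 x 170 x 12 mm with four V cradles, 96 mm apart along its x and 82 mm apart along its y. Origin at the centre of its underside. A large cell lies along the rack's x (nose either way) with its axis 38 mm above the bench; the cradles are 29 mm wide and lie below the cells, so fingers can straddle cells and cradles.
- tester: The tester's fixed stand, base plate 370 x 100 mm with a meter box 130 mm wide and 90 mm high beyond the tube's lower end. Origin on the bench below the middle of the loading part of the trough (below tube x = 225 mm); x points uphill, level.
- spray_can: Blue spray can, 65 mm in diameter and 190 mm tall, a bystander. Origin at the centre of its underside.
- multimeter: Black multimeter lying flat, 85 x 165 x 36 mm, a bystander. Origin at the centre of its underside.
- spanner: Steel spanner, 170 mm long, lying flat, a bystander. Origin on its underside.
Things that resemble listed ones, but are neither listed nor needed, are in the scene too. What is shaped like the cell_c but blue or turquoise is not meant. What is shaped like the cell_b but brown is not meant.

How it is judged:
By the outcome, as a careful person would: the job done as asked, in the order asked, and still so for the second after the job is handed in, with the robot touching nothing.
It also fails if it takes over 72 s, if anything falls off the work surface, if the arm or the gripper's body presses on something with over 40 N, if the wrist force passes 120 N, or if a joint passes its speed limit or range.

## Working session

There is one attempt and no reset: what is moved stays moved. The work goes in short steps, Python scripts to look and compute and a tool call to move; the robot and the scene stay as the last step left them, time stands still between calls to the robot, and variables do not carry over. Pictures are saved under pics/ and viewed, at most 10 in all, crops included, and the job is handed in when it is done.

Besides the shell and the picture viewer there is one more tool, called after "Emit:" as a command line: name --argument value ..., lists and objects as JSON in quotes. step_arm: Moves the arm, as the interface text tells. Its arguments: {"type":"object","properties":{"commands":{"type":"array"},"squeeze":{"type":"number"}},"required":["commands"]}

```bash
mkdir -p pics; python3 - <<'E'
from station import monitor, eyes
import cv2,numpy as np
np.set_printoptions(precision=4,suppress=True)
print(monitor.get_obs())
for n in ["side","top","wrist"]:
    i=eyes.get_image(n); cv2.imwrite(f"pics/{n}0.png",i[:,:,::-1]); c=eyes.camera_info(n); print(n,c["camera_matrix"],c["extrinsics"])
E
```

```text
{'t': 0.0, 'q': array([ 1.156 ,  0.0534,  1.6143,  0.    ,  1.476 , -0.119 ]), 'dq': array([-0.0006, -0.0002, -0.0015, -0.0013,  0.0011,  0.0019]), 'effort': array([  0.0003, -39.3671, -37.0179,  -0.0001,   0.0069,   0.    ]), 'tool_pos': array([0.1821, 0.5976, 0.4035]), 'tool_rot': array([-0.463 , -3.1067,  0.0031]), 'contact_force': array([0.1399, 0.1683, 0.1363]), 'wrist_torque': array([ 0.0072, -0.0177,  0.0245]), 'grip_force': 0.0, 'opening': 0.0853880180957522}
side [[479.037    0.     258.7931]
 [  0.     479.037  193.5582]
 [  0.       0.       1.    ]] [[-0.9887  0.1267 -0.08    0.6253]
 [ 0.1495  0.7981 -0.5837  0.6853]
 [-0.0102 -0.5891 -0.808   1.2221]
 [ 0.      0.      0.      1.    ]]
top [[360.6686   0.     251.3681]
 [  0.     360.6686 191.738 ]
 [  0.       0.       1.    ]] [[-0.0004 -0.9934  0.1148  0.449 ]
 [-0.9998 -0.0016 -0.0176 -0.048 ]
 [ 0.0177 -0.1148 -0.9932  1.0692]
 [ 0.      0.      0.      1.    ]]
wrist [[293.5406   0.     252.4406]
 [  0.     293.5406 190.8977]
 [  0.       0.       1.    ]] [[ 0.2921  0.9057  0.3071  0.1011]
 [ 0.9564 -0.276  -0.0955  0.6207]
 [-0.0017  0.3216 -0.9469  0.3736]
 [ 0.      0.      0.      1.    ]]
```

View pics/top0.png

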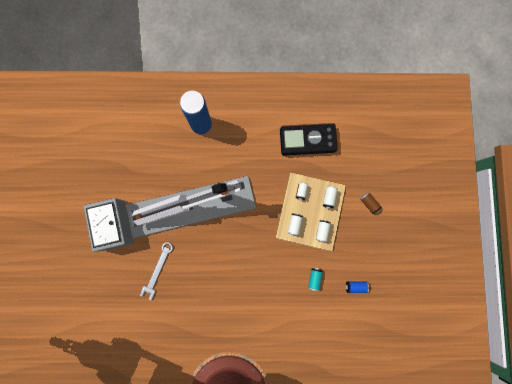

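View pics/side0.png

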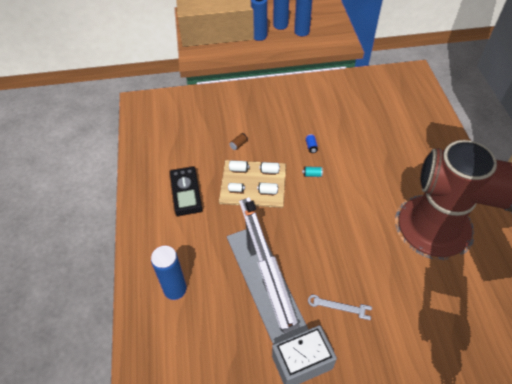

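The top view shows the rack at about (312,212), holding three large cells and the small one at (302,191). The tester runs from the meter at (105,222) uphill to the right, with the handle at (220,189). In the side view the rack is at (253,183). Next I'll enlarge both.

```bash
python3 - <<'E'
import cv2,numpy as np
t=cv2.imread("pics/top0.png");s=cv2.imread("pics/side0.png")
a=cv2.resize(t[165:255,270:350],None,fx=5,fy=5,interpolation=2)
b=cv2.resize(s[150:215,212:292],None,fx=5,fy=5,interpolation=2)
c=np.zeros((450,800,3),np.uint8); c[:450,:400]=a; c[:325,400:]=b
cv2.imwrite("pics/crop1.png",c)
d=cv2.resize(t[165:255,75:265],None,fx=4,fy=4,interpolation=2)
e=cv2.resize(s[190:390,225:345],None,fx=2,fy=2,interpolation=2)
cv2.imwrite("pics/crop2.png",d)
E
```

```text
(no output)
```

View pics/crop1.png

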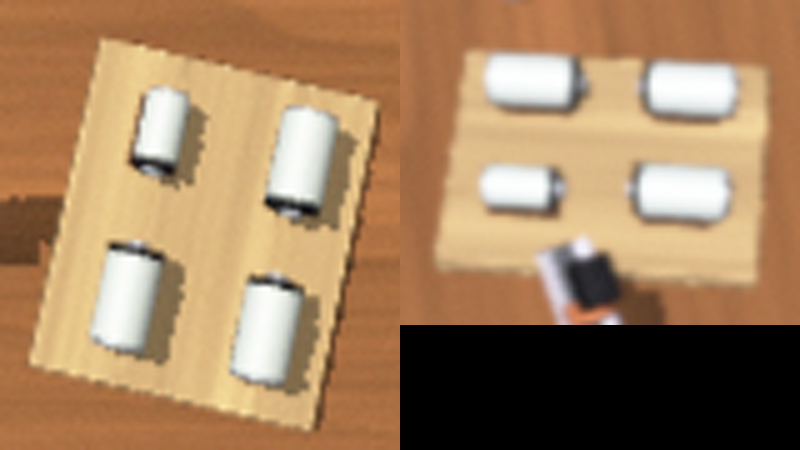

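View pics/crop2.png

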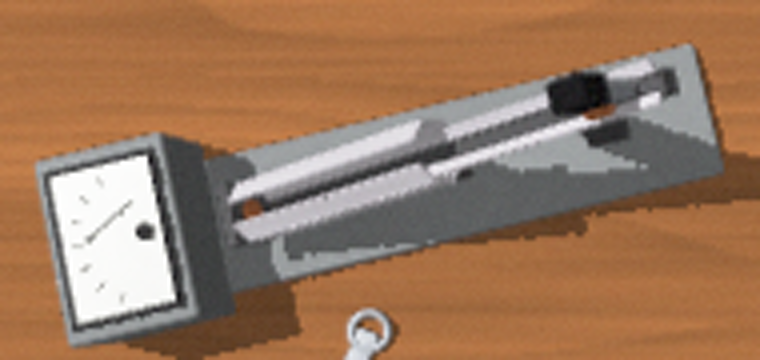

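Crop 1 shows the noses all pointing to the rack's middle: the far-right cell's nose points towards −x, and both near cells' noses point towards +x. The small cell is far-left. Crop 2 shows the handle at (578,92) and the tube mouth at about x=435.

```bash
cat > h.py <<'E'
from station import monitor, eyes
import cv2,numpy as np
from scipy.spatial.transform import Rotation as R
np.set_printoptions(precision=4,suppress=True)
def info(n):
    c=eyes.camera_info(n); return np.array(c["camera_matrix"]),np.array(c["extrinsics"])
def ray(c,p):
    K,E=c; d=E[:3,:3]@np.linalg.inv(K)@[p[0],p[1],1]; return E[:3,3],d/np.linalg.norm(d)
def plane(c,p,z):
    o,d=ray(c,p); return o+d*(z-o[2])/d[2]
def tri(obs):
    A=np.zeros((3,3));b=np.zeros(3);L=[ray(*x) for x in obs]
    for o,d in L:
        P=np.eye(3)-np.outer(d,d);A+=P;b+=P@o
    X=np.linalg.solve(A,b); return X,max(np.linalg.norm(np.cross(X-o,d)) for o,d in L)
def blobs(m,lo,hi):
    n,l,s,c=cv2.connectedComponentsWithStats(m.astype(np.uint8)); r=[]
    for i in range(1,n):
        if lo<=s[i,4]<=hi:
            pts=np.argwhere(l==i)[:,::-1].astype(np.float32); (cx,cy),wh,a=cv2.minAreaRect(pts); r.append((np.array([cx,cy]),wh,a,s[i,4]))
    return r
def toolrel(p,st):
    "world vector to p in tool axes from grasp-point frame, mm"
    Rm=R.from_rotvec(st["tool_rot"]).as_matrix(); return 1000*Rm.T@(np.array(p)-st["tool_pos"])-[0,0,155]
E
cat > m1.py <<'E'
from h import *
t=cv2.imread("pics/top0.png");s=cv2.imread("pics/side0.png")
ct,cs=info("top"),info("side")
def white(i,r):
    m=(i.min(2)>165)&((i.max(2).astype(int)-i.min(2))<45); k=np.zeros_like(m);k[r[0]:r[1],r[2]:r[3]]=1
    return blobs(m&k,30,600)
T=white(t,(172,252,275,350));S=white(s,(155,200,218,290))
for x in T: print("T",x, plane(ct,x[0],.045))
for x in S: print("S",x, plane(cs,x[0],.045))
for a in T:
    for b in S:
        X,e=tri([(ct,a[0]),(cs,b[0])])
        if e<.006: print(a[0],X,e)
def blk(i,r):
    m=i.max(2)<50; k=np.zeros_like(m);k[r[0]:r[1],r[2]:r[3]]=1
    return blobs(m&k,15,600)
H=blk(t,(178,200,205,235));G=blk(s,(193,222,238,262)); print(H,G)
for a in H:
    for b in G: print("handle",tri([(ct,a[0]),(cs,b[0])]))
K=monitor.get_obs(); print(R.from_rotvec(K["tool_rot"]).as_matrix())
W=np.linalg.inv(R.from_rotvec(K["tool_rot"]).as_matrix())@(info("wrist")[1][:3,3]-K["tool_pos"]); print("cam in tool",W)
E
python3 m1.py
```

```text
T (array([301.7308, 188.8461]), (7.648529052734375, 13.924245834350586), 11.309932708740234, np.int32(108)) [ 0.5759 -0.2107  0.045 ]
T (array([329.6731, 195.1346]), (10.394153594970703, 18.43491554260254), 11.309932708740234, np.int32(192)) [ 0.5579 -0.2907  0.045 ]
T (array([294. , 224.5]), (10.195732116699219, 18.547555923461914), 12.528807640075684, np.int32(189)) [ 0.474 -0.187  0.045]
T (array([322.2647, 231.0588]), (10.521127700805664, 18.87295150756836), 12.52880859375, np.int32(193)) [ 0.4555 -0.267   0.045 ]
S (array([237. , 165.5]), (9.0, 16.0), 90.0, np.int32(163)) [ 0.5607 -0.2851  0.045 ]
S (array([270.3517, 167.2793]), (17.35650634765625, 9.633275985717773), 4.763641834259033, np.int32(165)) [ 0.4573 -0.2612  0.045 ]
S (array([234.5, 186.5]), (7.0, 13.0), 90.0, np.int32(108)) [ 0.5786 -0.2033  0.045 ]
S (array([267., 188.]), (10.0, 20.0), 90.0, np.int32(182)) [ 0.4808 -0.182   0.045 ]
[301.7308 188.8461] [ 0.5646 -0.1939  0.1545] 0.002278036998970264
[301.7308 188.8461] [ 0.5778 -0.2128  0.0324] 0.0003111694598656424
[329.6731 195.1346] [ 0.5596 -0.2933  0.0347] 0.0006
[... 185 characters left out ...]
0.0026789720586962427
[322.2647 231.0588] [ 0.4557 -0.2692  0.0349] 0.00012074986882021558
[322.2647 231.0588] [ 0.4586 -0.3028 -0.1198] 0.0020683553318760306
[(array([219.2647, 188.0588]), (8.48874568939209, 14.067066192626953), 75.96376037597656, np.int32(114)), (array([226. , 197.5]), (10.0, 3.0), -0.0, np.int32(31))] [(array([250.353 , 205.9118]), (7.761139392852783, 8.00367546081543), 75.96376037597656, np.int32(55))]
handle (array([0.5539, 0.0113, 0.2413]), np.float64(0.0008043312920098919))
handle (array([ 0.5434, -0.0049,  0.2141]), np.float64(0.009667712805055366))
[[-0.9566  0.2915 -0.0006]
 [ 0.2915  0.9566 -0.0014]
 [ 0.0001 -0.0015 -1.    ]]
cam in tool [ 0.0842 -0.0015  0.0302]
```

Emit:
step_arm --commands '[[100, [-495, -397, -57], 60], [100, [-495, -397, -57], 60], [100, [-495, -397, -57], 60], [100, [-495, -397, -57], 60], [100, [-495, -397, -57], 60], [100, [-495, -397, -57], 60], [100, [-495, -397, -57], 60], [100, [-495, -397, -57], 60], [100, [-495, -397, -57], 60], [100, [-495, -397, -57], 60], [100, [-495, -397, -57], 60], [100, [-495, -397, -57], 60]]' --squeeze 30

```text
t: 1.65
tool_pos: [0.5401, 0.0735, 0.4612]
tool_rot: [-1.955, -2.457, 0.001]
contact_force: [-0.2, 0.7, 1.0]
opening: 0.0853
grip_force: 0.0
```

Emit:
step_arm --commands '[[100, [0, 0, 0], 0], [100, [0, 0, 0], 0]]'

```text
t: 1.9
tool_pos: [0.5393, 0.0751, 0.4616]
tool_rot: [-1.952, -2.462, -0.0]
contact_force: [-0.3, 0.9, -0.4]
opening: 0.0854
grip_force: 0.0
```

```bash
python3 - <<'E'
from h import *
st=monitor.get_obs(); c=info("wrist"); i=eyes.get_image("wrist")
cv2.imwrite("pics/w1.png",i[:,:,::-1]); np.savez("w1.npz",K=c[0],E=c[1]); print(st["t"],st["q"],st["tool_pos"],R.from_rotvec(st["tool_rot"]).as_matrix())
E
```

```text
1.9 [ 0.0017 -0.1678  1.7304  0.0002  1.5792 -0.2284] [0.5393 0.0751 0.4616] [[-0.228   0.9737 -0.0002]
 [ 0.9737  0.228   0.0002]
 [ 0.0002 -0.0001 -1.    ]]
```

View pics/w1.png

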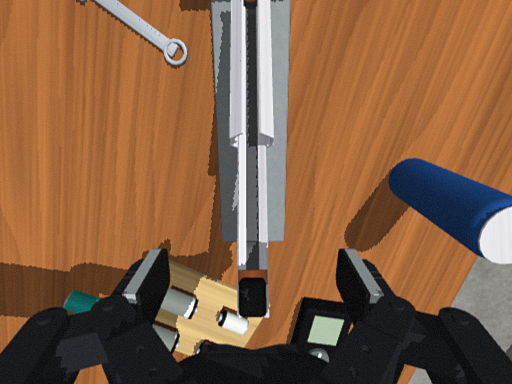

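The wrist view shows the tube mouth at about (252,141), the trough centre at about column 253 and the handle at (253,295). The yaw is well aligned. I'll take a second view 90 mm uphill, which is on the way to the rack.

Emit:
step_arm --commands '[[100, [-90, 0, 0], 0], [100, [-90, 0, 0], 0], [100, [-90, 0, 0], 0], [100, [-90, 0, 0], 0]]'

```text
t: 2.45
tool_pos: [0.5601, -0.013, 0.4617]
tool_rot: [-1.953, -2.46, -0.001]
contact_force: [-0.3, 0.1, -0.4]
opening: 0.0856
grip_force: 0.0
```

```bash
python3 - <<'E'
from h import *
st=monitor.get_obs(); c=info("wrist"); i=eyes.get_image("wrist")
cv2.imwrite("pics/w2.png",i[:,:,::-1]); np.savez("w2.npz",K=c[0],E=c[1]); print(st["t"],st["tool_pos"])
a=cv2.imread("pics/w1.png")[0:330,190:310]; b=i[0:330,190:310,::-1]
o=np.hstack([cv2.resize(a[60:260],None,fx=3,fy=3,interpolation=2),cv2.resize(b[0:200],None,fx=3,fy=3,interpolation=2)])
cv2.imwrite("pics/c3.png",o)
E
```

```text
2.45 [ 0.5601 -0.013   0.4617]
```

View pics/c3.png

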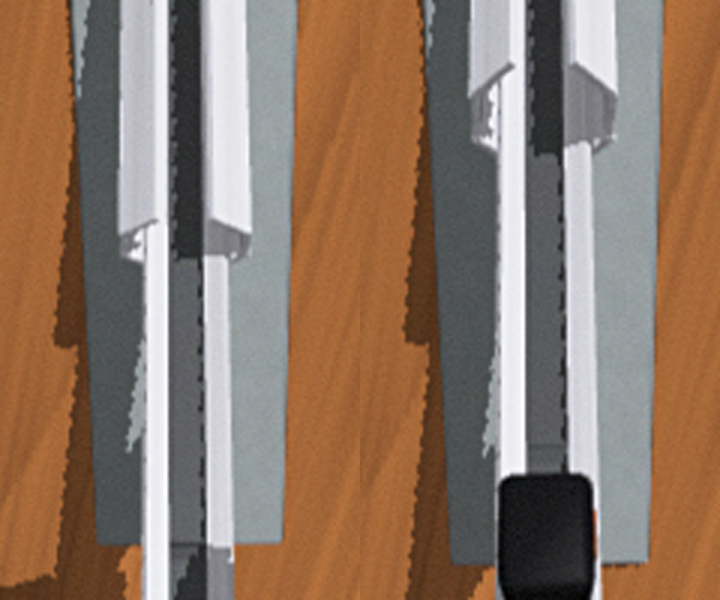

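```bash
python3 - <<'E'
from h import *
c=[]
for n in ("w1","w2"):
    z=np.load(n+".npz"); c.append((z["K"],z["E"]))
L=tri([(c[0],(242.3,133.3)),(c[1],(241,21.7))]); Rr=tri([(c[0],(258.7,132.7)),(c[1],(260.8,21))]); print("slot",L,Rr)
hp=[]
for n in ("w1","w2"):
    i=cv2.imread(f"pics/{n}.png"); m=i.max(2)<60; k=np.zeros_like(m); 
    r=(265,325,232,275) if n=="w1" else (150,225,230,275)
    k[r[0]:r[1],r[2]:r[3]]=1; b=max(blobs(m&k,50,5000),key=lambda x:x[3]); print(b); hp.append(b[0])
H=tri([(c[0],hp[0]),(c[1],hp[1])]); print("handle top",H)
M=(L[0]+Rr[0])/2
th=np.radians(32)
for name,P,x,z in(("mouth",M,175,21),):
    for yaw in (-76.8,):
        y=np.radians(yaw);u=np.array([np.cos(y)*np.cos(th),np.sin(y)*np.cos(th),np.sin(th)]);n=np.array([-np.cos(y)*np.sin(th),-np.sin(y)*np.sin(th),np.cos(th)])
        v=np.cross(n,u); O=P-u*x/1000-n*z/1000
        print("tube origin",O,"load226",O+u*.226,"at212",O+u*.212,"u",u)
        d=H[0]-O; print("handle tube xyz",d@u,d@v,d@n, "slot y",(L[0]-O)@v,(Rr[0]-O)@v)
# trough edges centre lateral from w1 (row 200): cols ~ 238.5..267
for col in (238,267): print(plane(c[0],(col,200),.15))
e0=plane(c[0],(222.5,241),.01);e1=plane(c[0],(284,241),.01);print("plate end yaw",np.degrees(np.arctan2(*(e1-e0)[1::-1])),np.linalg.norm(e1-e0))
E
```

```text
slot (array([0.5181, 0.1171, 0.1596]), np.float64(0.00016620755324995437)) (array([0.5332, 0.1211, 0.1594]), np.float64(0.0007469522469511154))
(array([252. , 297.5]), (39.0, 26.0), 90.0, np.int32(1027))
(array([251.5, 178. ]), (52.0, 31.0), 90.0, np.int32(1420))
handle top (array([0.5507, 0.0164, 0.2543]), np.float64(1.061379032194808e-05))
tube origin [0.4943 0.2528 0.049 ] load226 [0.538  0.0662 0.1687] at212 [0.5353 0.0777 0.1613] u [ 0.1937 -0.8256  0.5299]
handle tube xyz 0.31489508656612086 0.001023201345724501 0.045365184477505094 slot y -0.0078106423975929555 0.007810642397593065
[0.5282 0.0487 0.15  ]
[0.5571 0.0554 0.15  ]
plate end yaw 13.186895419737334 0.09903328654160969
```

Emit:
step_arm --commands '[[85, [-150, -40, 0], -20], [85, [-271, -68, 140], -64], [85, [-271, -68, 140], -64], [85, [-271, -68, 140], -64], [85, [-271, -68, 140], -64], [85, [-271, -68, 140], -64], [85, [-271, -68, 140], -64], [85, [-271, -68, 140], -64], [85, [-271, -68, 140], -64]]'

```text
t: 3.62
tool_pos: [0.5558, -0.2921, 0.323]
tool_rot: [0.353, 3.12, -0.001]
contact_force: [0.6, -0.9, -0.7]
opening: 0.0725
grip_force: 0.0
```

```bash
cat > look.py <<'E'
from h import *
import sys
n=sys.argv[1]
st=monitor.get_obs(); c=info("wrist"); i=eyes.get_image("wrist")[:,:,::-1].copy()
cv2.imwrite(f"pics/{n}.png",i); np.savez(n+".npz",K=c[0],E=c[1])
Rm=R.from_rotvec(st["tool_rot"]).as_matrix()
print(st["t"],st["q"],st["tool_pos"],"yaw",np.degrees(np.arctan2(Rm[1,0],Rm[0,0])))
m=(i.min(2)>150)&((i.max(2).astype(int)-i.min(2))<40)
for b in blobs(m,600,20000):
    P=plane(c,b[0],.042); print(b[0],np.round(b[1]),round(b[2]),b[3],"world",P,"tool mm",toolrel(P,st))
E
python3 look.py w3
```

```text
3.625 [-0.6024  0.1205  1.6803  0.0001  1.3389 -1.9476] [ 0.5558 -0.2921  0.323 ] yaw 167.07129358636953
[256.5  59.5] [77. 37.] 90 2764 world [ 0.4516 -0.2666  0.042 ] tool mm [107.7896   1.7608 125.8036]
[362.6996  59.5529] [34. 79.] 7 2537 world [ 0.4703 -0.1856  0.042 ] tool mm [107.6936  84.8608 125.7545]
[503.8394 149.0672] [68. 27.] 77 1107 world [ 0.5682 -0.0748  0.042 ] tool mm [ 37.0376 214.7503 125.8081]
[255. 191.] [60. 32.] 90 1792 world [ 0.5574 -0.2918  0.042 ] tool mm [ -0.9834   0.8236 126.0053]
[345.2358 188.6234] [23. 46.] 7 951 world [ 0.5734 -0.2122  0.042 ] tool mm [  1.2402  82.0147 125.953 ]
```

View pics/w3.png

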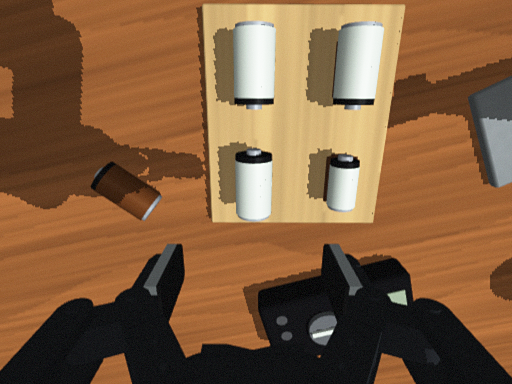

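The cell stands at about (254,185) with its nose up in the image (tool +x), and it is well centred. I'll grasp it a bit towards the nose.

Emit:
step_arm --commands '[[80, [6, 1, 60], 0], [80, [6, 1, 110], 0], [80, [6, 1, 130], 0], [80, [6, 1, 130], 0], [20, [6, 1, 130], 0], [20, [6, 1, 130], 0], [20, [6, 1, 130], 0], [20, [6, 1, 130], 0], [20, [6, 1, 130], 0], [20, [6, 1, 130], 0]]' --squeeze 25

```text
t: 4.92
tool_pos: [0.551, -0.2907, 0.1948]
tool_rot: [0.354, 3.117, 0.001]
contact_force: [0.6, 4.4, 4.8]
opening: 0.0321
grip_force: 25.0
```

Emit:
step_arm --commands '[[20, [0, 0, -60], 0], [20, [0, 0, -120], 0], [20, [5, 20, -180], 5], [20, [20, 60, -240], 15], [20, [35, 110, -280], 25], [20, [50, 170, -280], 35], [20, [65, 230, -280], 45], [20, [80, 290, -280], 55], [20, [100, 350, -280], 64], [20, [100, 359, -280], 64], [20, [100, 359, -280], 64], [20, [100, 359, -280], 64]]'

```text
t: 6.42
tool_pos: [0.5325, 0.0809, 0.4724]
tool_rot: [1.954, 2.458, 0.0]
contact_force: [-0.1, -0.3, -1.0]
opening: 0.0321
grip_force: 25.8
```

Emit:
step_arm --commands '[[20, [0, 0, 50], 0], [20, [0, 0, 100], 0], [20, [0, 0, 115], 0], [20, [0, 0, 115], 0]]'

```text
t: 6.92
tool_pos: [0.5327, 0.0806, 0.3565]
tool_rot: [-1.956, -2.458, 0.001]
contact_force: [1.0, -0.4, -1.3]
opening: 0.0322
grip_force: 25.7
```

```bash
python3 - <<'E'
from h import *
st=monitor.get_obs(); print(st)
print("goal rel tool mm",toolrel([.5346,.0811,.1592],st))
i=eyes.get_image("wrist"); cv2.imwrite("pics/w4.png",i[:,:,::-1])
E
```

```text
{'t': 6.925, 'q': array([ 0.0119, -0.1192,  1.8623, -0.0001,  1.3999, -0.2145]), 'dq': array([ 0.0085, -0.0252, -0.055 ,  0.0033,  0.0018,  0.0026]), 'effort': array([ -0.0666, -30.4536, -35.5381,  -0.0086,  -0.0146,  -0.0015]), 'tool_pos': array([0.5327, 0.0806, 0.3565]), 'tool_rot': array([-1.9556, -2.4575,  0.0014]), 'contact_force': array([ 0.9845, -0.4033, -1.2561]), 'wrist_torque': array([ 0.0156, -0.0629,  0.0389]), 'grip_force': 25.68434715270996, 'opening': 0.0321850296833936}
goal rel tool mm [ 0.071   2.2383 42.2609]
```

View pics/w4.png

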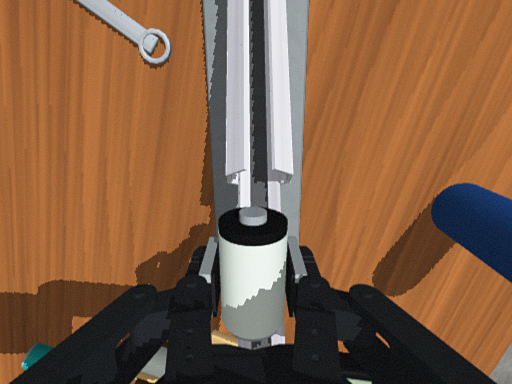

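The cell is held nose downhill at (253,215). The trough centre is at column 258, so I need +2 mm in y. Now I'll press down gently so the cell pivots onto the slope.

Emit:
step_arm --commands '[[20, [0, 2, 12], 0], [20, [0, 2, 18], 0], [20, [0, 2, 22], 0], [20, [0, 2, 26], 0]]' --squeeze 20

```text
t: 7.48
tool_pos: [0.5355, 0.0824, 0.333]
tool_rot: [1.952, 2.458, 0.007]
contact_force: [0.2, 5.1, 8.5]
opening: 0.0318
grip_force: 26.6
```

Emit:
step_arm --commands '[[20, [0, 0, 4], 0], [20, [0, 0, 7], 0], [20, [0, 0, 10], 0]]'

```text
t: 7.85
tool_pos: [0.5356, 0.0829, 0.3239]
tool_rot: [1.952, 2.458, 0.01]
contact_force: [0.7, 6.2, 8.5]
opening: 0.0321
grip_force: 28.3
```

The force stays at about 8.5 N, so the cell is pivoting as intended. A little lower, then release.

Emit:
step_arm --commands '[[20, [0, 0, 4], 0], [20, [0, 0, 8], 0], [20, [0, 0, 8], 0], [60, [0, 0, 8], 0], [70, [0, 0, 8], 0], [70, [0, 0, 8], 0], [70, [0, 0, 8], 0], [70, [0, 0, 8], 0], [70, [0, 0, 8], 0]]'

```text
t: 8.98
tool_pos: [0.5345, 0.0818, 0.3126]
tool_rot: [-1.955, -2.459, 0.0]
contact_force: [0.1, 0.2, -0.2]
opening: 0.0598
grip_force: 0.0
```

Emit:
step_arm --commands '[[80, [0, 0, -60], 0], [80, [0, 0, -120], 0], [80, [0, 0, -150], 0], [80, [0, 0, -150], 0]]'

```text
t: 9.48
tool_pos: [0.5349, 0.0818, 0.4666]
tool_rot: [1.951, 2.455, 0.007]
contact_force: [-1.0, -0.3, 0.5]
opening: 0.0683
grip_force: 0.0
```

```bash
python3 look.py w5
```

```text
9.475 [ 0.0142 -0.1798  1.7327 -0.      1.5817 -0.2136] [0.5349 0.0818 0.4666] yaw 103.05105948615578
[137.1923  31.4615] [117.  23.] 34 1360 world [0.3679 0.1962 0.042 ] tool mm [ 149.7406 -139.7812  268.4638]
[258.5 129.5] [259.  57.] 90 9399 world [0.5359 0.1163 0.042 ] tool mm [ 34.0039   5.8988 269.6317]
[492.5 237.5] [57. 37.] 90 1737 world [0.9174 0.0392 0.042 ] tool mm [-127.2026  360.0584  272.2909]
```

View pics/w5.png

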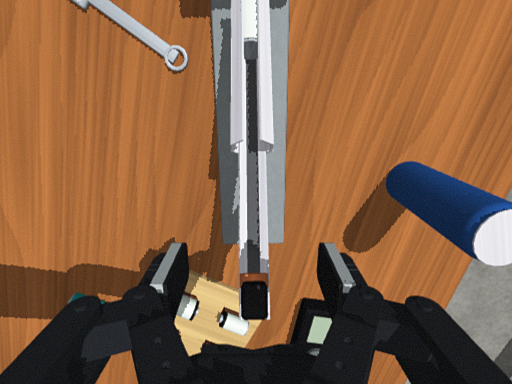

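The first cell is at the bottom; its tail shows in the slot at (250,42). Next is the near-right cell.

Emit:
step_arm --commands '[[80, [-60, -30, 0], 10], [80, [-120, -60, 0], 20], [80, [-180, -90, 0], 30], [80, [-240, -120, 0], 41], [80, [-290, -140, 20], 52], [80, [-323, -157, 60], 62], [80, [-323, -157, 100], 73], [80, [-323, -157, 144], 84], [80, [-323, -157, 144], 95], [80, [-323, -157, 144], 106], [80, [-323, -157, 144], 116], [80, [-323, -157, 144], 116]]'

```text
t: 11.02
tool_pos: [0.4539, -0.2678, 0.3162]
tool_rot: [-3.12, 0.351, 0.006]
contact_force: [-0.1, -0.2, -0.3]
opening: 0.0686
grip_force: 0.0
```

Emit:
step_arm --commands '[[80, [0, 0, 0], 0]]'

```text
t: 11.15
tool_pos: [0.4542, -0.268, 0.3173]
tool_rot: [-3.121, 0.35, 0.003]
contact_force: [0.0, -0.6, 0.1]
opening: 0.0682
grip_force: 0.0
```

```bash
python3 look.py w6
```

```text
11.15 [-0.6743 -0.1108  1.9223 -0.      1.3323  1.12  ] [ 0.4542 -0.268   0.3173] yaw -12.80289459895985
[144.7905  57.3511] [61. 26.] 83 1507 world [ 0.5749 -0.2124  0.042 ] tool mm [106.0052 -80.7308 120.1801]
[155.4921 190.6674] [62. 30.] 85 1698 world [ 0.4708 -0.1851  0.042 ] tool mm [ -1.6242 -84.2383 120.4068]
[250.5 191.5] [61. 33.] 90 1859 world [ 0.4514 -0.2667  0.042 ] tool mm [ -2.4245  -0.345  120.3266]
```

Emit:
step_arm --commands '[[80, [5, 0, 60], 0], [80, [5, 0, 110], 0], [80, [5, 0, 124], 0], [80, [5, 0, 124], 0], [20, [5, 0, 124], 0], [20, [5, 0, 124], 0], [20, [5, 0, 124], 0], [20, [5, 0, 124], 0], [20, [5, 0, 124], 0], [20, [5, 0, 124], 0]]' --squeeze 25

```text
t: 12.45
tool_pos: [0.4606, -0.2695, 0.1974]
tool_rot: [-3.121, 0.355, -0.006]
contact_force: [0.7, 4.6, 6.4]
opening: 0.0323
grip_force: 24.6
```

Emit:
step_arm --commands '[[20, [0, 0, -60], 0], [20, [0, 0, -120], -10], [20, [0, -20, -180], -20], [20, [0, -60, -240], -30], [20, [-1, -110, -280], -41], [20, [-1, -170, -280], -52], [20, [-2, -230, -280], -62], [20, [-3, -290, -280], -73], [20, [-4, -340, -280], -84], [20, [-4, -359, -280], -95], [20, [-4, -359, -280], -106], [20, [-4, -359, -280], -116]]'

```text
t: 13.95
tool_pos: [0.5356, 0.0819, 0.4755]
tool_rot: [1.951, 2.461, 0.001]
contact_force: [-0.8, -0.2, -1.6]
opening: 0.032
grip_force: 26.1
```

Emit:
step_arm --commands '[[20, [0, 0, 50], 0], [20, [0, 0, 100], 0], [20, [0, 0, 115], 0], [20, [0, 0, 115], 0]]'

```text
t: 14.45
tool_pos: [0.5359, 0.0813, 0.3598]
tool_rot: [-1.96, -2.454, 0.001]
contact_force: [0.0, -0.3, -1.1]
opening: 0.0321
grip_force: 25.9
```

```bash
cat > chk.py <<'E'
from h import *
st=monitor.get_obs(); Rm=R.from_rotvec(st["tool_rot"]).as_matrix()
print(st["t"],st["tool_pos"],np.degrees(np.arctan2(Rm[1,0],Rm[0,0])),st["opening"],"goal rel mm",toolrel([.5352,.0815,.1592],st))
E
python3 chk.py
```

```text
14.45 [0.5359 0.0813 0.3598] 102.7674036864324 0.03205342234276663 goal rel mm [ 0.2618 -0.4469 45.5643]
```

Emit:
step_arm --commands '[[20, [0, 0, 10], 0], [20, [0, 0, 16], 0], [20, [0, 0, 21], 0], [20, [0, 0, 25], 0], [20, [0, 0, 29], 0], [20, [0, 0, 33], 0]]' --squeeze 20

```text
t: 15.2
tool_pos: [0.5366, 0.0823, 0.3293]
tool_rot: [1.96, 2.454, 0.007]
contact_force: [-2.3, 5.7, 7.5]
opening: 0.0324
grip_force: 28.0
```

Emit:
step_arm --commands '[[20, [0, 0, 4], 0], [20, [0, 0, 8], 0], [20, [0, 0, 11], 0], [60, [0, 0, 11], 0], [70, [0, 0, 11], 0], [70, [0, 0, 11], 0], [70, [0, 0, 11], 0], [70, [0, 0, 11], 0], [70, [0, 0, 11], 0]]'

```text
t: 16.32
tool_pos: [0.536, 0.0813, 0.3157]
tool_rot: [1.961, 2.455, -0.0]
contact_force: [1.2, -0.4, -0.7]
opening: 0.0596
grip_force: 0.0
```

Emit:
step_arm --commands '[[80, [0, 0, -60], 0], [80, [0, 0, -120], 0], [80, [0, 0, -150], 0], [80, [0, 0, -150], 0]]'

```text
t: 16.82
tool_pos: [0.5363, 0.0814, 0.4696]
tool_rot: [1.957, 2.45, 0.007]
contact_force: [0.1, 0.5, 0.4]
opening: 0.0683
grip_force: 0.0
```

```bash
python3 look.py w7; python3 - <<'E'
import cv2,numpy as np
for n in("w5","w7"):
    i=cv2.imread(f"pics/{n}.png"); print([int(v) for v in i[0:240:6,248:253].mean((1,2))])
E
```

```text
16.825 [ 0.0134 -0.1775  1.7259 -0.      1.5864 -0.2095] [0.5363 0.0814 0.4696] yaw 102.76731350598105
[139.4279  28.2931] [115.  23.] 39 1355 world [0.371  0.2008 0.042 ] tool mm [ 153.6164 -137.6738  271.4836]
[256.5 130. ] [ 57. 260.] 0 9659 world [0.5352 0.1143 0.042 ] tool mm [ 32.9499   3.3337 272.6098]
[491. 234.] [56. 40.] 90 1884 world [0.9165 0.0409 0.042 ] tool mm [-122.8937  358.9875  275.2341]
[245, 245, 245, 245, 245, 245, 243, 73, 82, 82, 49, 45, 52, 48, 47, 54, 48, 49, 52, 59, 47, 54, 57, 53, 51, 58, 97, 97, 97, 97, 95, 95, 97, 99, 96, 97, 100, 99, 99, 99]
[246, 246, 246, 246, 245, 245, 229, 56, 250, 246, 246, 246, 246, 246, 246, 178, 78, 81, 59, 46, 49, 47, 45, 47, 48, 68, 97, 99, 98, 96, 98, 98, 97, 99, 98, 98, 99, 100, 100, 100]
```

Emit:
step_arm --commands '[[80, [-60, -30, 0], 10], [80, [-120, -60, 0], 20], [80, [-180, -90, 0], 30], [80, [-230, -110, 0], 41], [80, [-249, -117, 0], 52], [80, [-249, -117, 40], 62], [80, [-249, -117, 100], 73], [80, [-249, -117, 147], 84], [80, [-249, -117, 147], 95], [80, [-249, -117, 147], 106], [80, [-249, -117, 147], 116], [80, [-249, -117, 147], 116]]'

```text
t: 18.38
tool_pos: [0.4761, -0.1869, 0.3163]
tool_rot: [-3.119, 0.359, 0.006]
contact_force: [0.8, -0.0, -0.9]
opening: 0.0683
grip_force: 0.0
```

Emit:
step_arm --commands '[[80, [0, 0, 0], 0]]'

```text
t: 18.5
tool_pos: [0.4765, -0.1871, 0.3173]
tool_rot: [-3.12, 0.358, 0.003]
contact_force: [0.4, 0.2, -0.1]
opening: 0.0682
grip_force: 0.0
```

```bash
python3 look.py w8
```

```text
18.5 [-0.5197 -0.1499  1.9576  0.      1.3361  1.2795] [ 0.4765 -0.1871  0.3173] yaw -13.087543131455092
[253.  63.] [58. 28.] 90 1636 world [ 0.5748 -0.2117  0.042 ] tool mm [101.9838   1.8916 120.1228]
[ 58.3986 108.9884] [82. 62.] 57 2478 world [ 0.5773 -0.0513  0.042 ] tool mm [  68.0172 -154.8951  120.2984]
[251.9104 195.2109] [33. 60.] 1 1825 world [ 0.4699 -0.1864  0.042 ] tool mm [ -5.9195   0.925  120.3565]
```

Emit:
step_arm --commands '[[80, [2, 1, 60], 0], [80, [2, 1, 110], 0], [80, [2, 1, 125], 0], [80, [2, 1, 125], 0], [20, [2, 1, 125], 0], [20, [2, 1, 125], 0], [20, [2, 1, 125], 0], [20, [2, 1, 125], 0], [20, [2, 1, 125], 0], [20, [2, 1, 125], 0]]' --squeeze 25

```text
t: 19.8
tool_pos: [0.4797, -0.1894, 0.1962]
tool_rot: [3.119, -0.362, 0.006]
contact_force: [-0.6, -0.2, 6.5]
opening: 0.0323
grip_force: 24.5
```

Emit:
step_arm --commands '[[20, [0, 0, -60], 0], [20, [0, 0, -120], 0], [20, [0, 0, -180], -10], [20, [0, 0, -240], -20], [20, [-1, -10, -280], -31], [20, [-1, -60, -280], -42], [20, [-2, -110, -280], -52], [20, [-3, -160, -280], -63], [20, [-4, -210, -280], -74], [20, [-5, -260, -280], -85], [20, [-5, -275, -280], -95], [20, [-5, -275, -280], -106]]'

```text
t: 21.3
tool_pos: [0.5365, 0.0816, 0.4734]
tool_rot: [-2.162, -2.278, 0.0]
contact_force: [0.4, -0.5, -1.4]
opening: 0.0321
grip_force: 26.1
```

Emit:
step_arm --commands '[[20, [0, 0, 0], -10], [20, [0, 0, 50], -10], [20, [0, 0, 100], -10], [20, [0, 0, 115], -10], [20, [0, 0, 115], -10]]'

```text
t: 21.92
tool_pos: [0.5365, 0.08, 0.3582]
tool_rot: [-1.966, -2.449, 0.002]
contact_force: [-0.6, 0.1, -1.0]
opening: 0.0322
grip_force: 26.0
```

```bash
python3 chk.py
```

```text
21.925 [0.5365 0.08   0.3582] 102.48103974497305 0.03222921726687079 goal rel mm [ 1.6364 -0.6315 44.042 ]
```

Emit:
step_arm --commands '[[20, [1, -1, 10], 0], [20, [1, -1, 16], 0], [20, [1, -1, 20], 0], [20, [1, -1, 24], 0], [20, [1, -1, 28], 0], [20, [1, -1, 32], 0]]' --squeeze 20

```text
t: 22.68
tool_pos: [0.5364, 0.0817, 0.3296]
tool_rot: [1.965, 2.449, 0.009]
contact_force: [-0.4, 6.1, 6.9]
opening: 0.0321
grip_force: 27.8
```

Emit:
step_arm --commands '[[20, [0, 0, 4], 0], [20, [0, 0, 8], 0], [20, [0, 0, 11], 0], [60, [0, 0, 11], 0], [70, [0, 0, 11], 0], [70, [0, 0, 11], 0], [70, [0, 0, 11], 0], [70, [0, 0, 11], 0], [70, [0, 0, 11], 0]]'

```text
t: 23.8
tool_pos: [0.5355, 0.0808, 0.3157]
tool_rot: [-1.967, -2.45, 0.0]
contact_force: [0.1, -0.6, 0.1]
opening: 0.0599
grip_force: 0.0
```

Emit:
step_arm --commands '[[80, [0, 0, -60], 0], [80, [0, 0, -120], 0], [80, [0, 0, -150], 0], [80, [0, 0, -150], 0]]'

```text
t: 24.3
tool_pos: [0.5358, 0.0808, 0.4696]
tool_rot: [1.963, 2.446, 0.007]
contact_force: [-0.6, -0.7, -0.3]
opening: 0.0686
grip_force: 0.0
```

```bash
python3 look.py w9; python3 - <<'E'
import cv2,numpy as np
for n in("w9",):
    i=cv2.imread(f"pics/{n}.png"); print([int(v) for v in i[0:240:6,248:253].mean((1,2))])
    m=i.max(2)<60; k=np.zeros_like(m);k[262:325,232:275]=1
    from h import *
    b=max(blobs(m&k,50,5000),key=lambda x:x[3]); z=np.load(n+".npz")
    print(b, plane((z["K"],z["E"]),b[0],.2543))
E
```

```text
24.3 [ 0.0124 -0.1789  1.727  -0.      1.5865 -0.2055] [0.5358 0.0808 0.4696] yaw 102.48219742777374
[139.2211  28.4861] [116.  23.] 39 1357 world [0.3709 0.2008 0.042 ] tool mm [ 153.4119 -137.9722  271.4938]
[256.5 129. ] [258.  57.] 90 8769 world [0.5346 0.115  0.042 ] tool mm [ 34.2672   3.3056 272.6221]
[239.5 207. ] [96. 13.] 90 746 world [0.5351 0.0004 0.042 ] tool mm [-77.7969 -21.0428 272.6154]
[491.5 232.5] [57. 39.] 90 1819 world [0.9154 0.0409 0.042 ] tool mm [-120.3704  359.0584  275.2573]
[245, 245, 246, 245, 245, 245, 210, 45, 247, 245, 246, 245, 245, 245, 245, 173, 33, 247, 245, 246, 245, 245, 245, 246, 246, 188, 85, 83, 96, 95, 96, 97, 97, 96, 96, 95, 97, 98, 96, 99]
(array([253.5, 296.5]), (37.0, 25.0), 90.0, np.int32(940)) [0.5504 0.0167 0.2543]
```

All three cells are loaded: the sight slot shows white down to row ~150. Now to the contact's handle.

Emit:
step_arm --commands '[[70, [-40, 0, 0], -0.7], [70, [-72, 0, 20], -0.7], [70, [-72, 0, 55], -0.7], [70, [-72, 0, 70], -0.7], [70, [-72, 0, 70], -0.7], [0, [-72, 0, 70], -0.7], [0, [-72, 0, 70], -0.7], [0, [-72, 0, 70], -0.7], [0, [-72, 0, 70], -0.7], [0, [-72, 0, 70], -0.7], [0, [-72, 0, 70], -0.7], [0, [-72, 0, 70], -0.7]]' --squeeze 25

```text
t: 25.85
tool_pos: [0.5525, 0.011, 0.3977]
tool_rot: [1.946, 2.458, 0.01]
contact_force: [10.6, 1.9, -2.4]
opening: 0.0197
grip_force: 31.0
```

The handle is gripped at 19.7 mm. I'll ease the lateral load with +1.5 mm in y and slide downhill.

Emit:
step_arm --commands '[[0, [0, 1.5, 0], 0], [0, [10, 1.5, 6.2], 0], [0, [20, 1.5, 12.5], 0], [0, [30, 1.5, 18.7], 0], [0, [40, 1.5, 25], 0], [0, [50, 1.5, 31.2], 0], [0, [60, 1.5, 37.5], 0], [0, [70, 1.5, 43.7], 0], [0, [78, 1.5, 48.7], 0], [0, [84, 1.5, 52.5], 0], [0, [84, 1.5, 52.5], 0]]'

```text
t: 27.22
tool_pos: [0.5332, 0.0943, 0.3439]
tool_rot: [-1.95, -2.463, -0.005]
contact_force: [1.6, 5.7, 4.7]
opening: 0.0197
grip_force: 29.9
```

Emit:
step_arm --commands '[[0, [3, 0, 1.9], 0], [0, [6, 0, 3.7], 0], [0, [6, 0, 3.7], 0]]'

```text
t: 27.6
tool_pos: [0.532, 0.0996, 0.3406]
tool_rot: [1.95, 2.462, 0.004]
contact_force: [0.9, 2.9, 5.2]
opening: 0.0197
grip_force: 30.2
```

Emit:
step_arm --commands '[[0, [2, 0, 1.2], 0], [0, [3.5, 0, 2.2], 0], [0, [3.5, 0, 2.2], 0]]'

```text
t: 27.98
tool_pos: [0.5313, 0.1024, 0.339]
tool_rot: [1.95, 2.461, 0.002]
contact_force: [0.4, 0.2, 9.4]
opening: 0.0199
grip_force: 30.5
```

Emit:
step_arm --commands '[[0, [2, 0, 1.2], 0], [0, [3, 0, 1.9], 0], [0, [3, 0, 1.9], 0]]'

```text
t: 28.35
tool_pos: [0.5312, 0.1035, 0.3389]
tool_rot: [1.948, 2.456, -0.004]
contact_force: [-1.7, -10.5, 15.0]
opening: 0.0196
grip_force: 31.6
```

Emit:
step_arm --commands '[[0, [2, 0, 1.2], 0], [0, [2, 0, 1.2], 0]]'

```text
t: 28.6
tool_pos: [0.531, 0.1044, 0.3387]
tool_rot: [1.946, 2.453, -0.008]
contact_force: [-3.5, -16.4, 17.5]
opening: 0.0197
grip_force: 32.3
```

The force has risen to about 23 N along the slope, so the contact is against the last cell. Now I'll release, lift and verify.

Emit:
step_arm --commands '[[60, [0, 0, 0], 0], [70, [0, 0, 0], 0], [70, [0, 0, 0], 0], [70, [0, 0, 0], 0], [70, [0, 0, 0], 0], [70, [0, 0, -60], 0], [70, [-40, 0, -120], 0], [70, [-80, 0, -130], 0], [70, [-80, 0, -130], 0]]'

```text
t: 29.72
tool_pos: [0.5489, 0.0269, 0.4669]
tool_rot: [1.954, 2.455, 0.003]
contact_force: [0.4, 0.6, -0.1]
opening: 0.0598
grip_force: 0.0
```

```bash
python3 - <<'E'
from h import *
a=eyes.get_image("wrist")[:,:,::-1]; t=eyes.get_image("top")[150:260,75:355,::-1]
cv2.imwrite("pics/end_w.png",a); cv2.imwrite("pics/end_t.png",t)
o=np.zeros((600,800,3),np.uint8); b=cv2.resize(a[0:210,150:350],None,fx=1.7,fy=1.7,interpolation=2); o[:357,:340]=b
b=cv2.resize(t,None,fx=1.6,fy=1.6,interpolation=2); o[:176,345:345+448]=b; o[200:392,345:601]=cv2.resize(eyes.get_image("side")[:,:,::-1],(256,192)); cv2.imwrite("pics/end.png",o[:400])
print(monitor.get_obs()["t"])
E
```

```text
29.875
```

View pics/end.png

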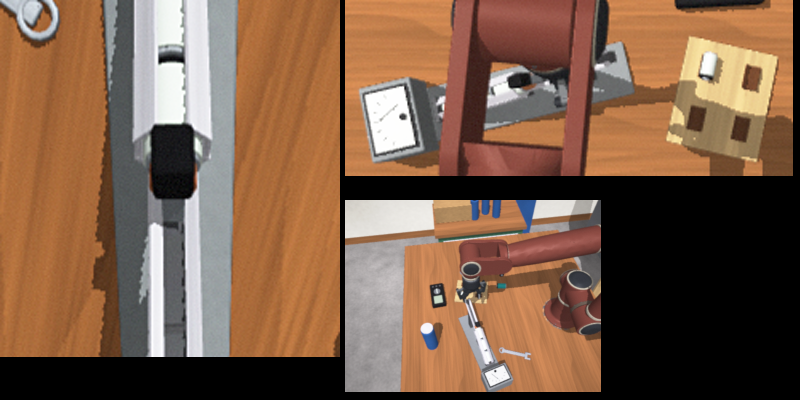

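The final picture shows the cells filling the tube and the handle block at the mouth, at (172,162). Only the small cell is left in the rack, and the other things look undisturbed. Handing in.

```bash
python3 -c "
from station import finish_job
print(finish_job())"
```

```text
the job is handed in; nothing more can be done
None
```

The three large cells are in the tube, noses downhill, with the sliding contact pushed down until it met the last cell; the small cell is still in the rack, and the job was handed in at about 30 s.

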